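# Swap the change gears of a feed gearbox

## Robot

A 6-joint arm with a two-finger parallel gripper is mounted at the origin on the work surface; the furniture and walls round the work are solid. World frame = base frame: x ahead of the robot, y to its left, z up, the work surface at z = 0. Lengths are in m, angles in degrees, forces in N, time in s.
With the tool pointing down it reaches from about 0.35 to 0.875 m from the base axis. Payload 4.2 kg.
Tool frame: the origin (TCP) lies at the very end of the fingers, on their centre line; the grasp point (between the pads) lies 19 mm behind it; z points along the fingers, y is the line along which they close (so a half turn about z gives the same grasp; the last joint's range is limited). The gripper opens to 87 mm and grips with 3 to 60 N. Pads are 19 mm wide; open, the fingers measure 117 mm over their backs; the gripper's body (75 mm by 190 mm) begins 51 mm behind the grasp point.
Start: joints at [85.749, 22.042, 0.453, 0, -68.411, -14.817], TCP at [0.204, 0.591, 0.187] pointing down, gripper open.
Joint ranges: [-179.83, 179.83], [-69.29, 118.12], [-61.27, 80.66], [-181.25, 117.63], [-171.15, -9.14], [-177.46, 177.46]. Speed limits (degrees/s): [159.86, 159.86, 180, 180, 180, 180].

## Interface

Orientations are given as a 3x3 rotation matrix whose columns are the frame's x, y, z axes.
In Python, from station import sense, cams, r gives the robot as it stands. The module is installed in compiled form; this text tells all that it offers.
- The arm moves only by the tool step_arm, never from a script. Its argument "targets" is text: rows parted by semicolons, each of 4 numbers parted by spaces: the shift along the tool's x, y, z in cm, then the turn about the tool's z in degrees. In form: x y z turn; .... A call has 1 to 12 rows; each row shifts and turns the commanded pose from where the row before left it, along the tool's axes as they then stand; what a row does not reach is not made up. A row lasts 1/12 s, in which the tool goes at most 41.7 mm and 7.16 degrees, less where a joint would pass 70% of its speed; a pose out of reach is approached as far as the arm can. A call with a gripper value outside its range is refused whole. "claw" is the finger opening in cm, from 0 to 8.7, set as the call begins (left out, the last holds). The fingers move at their own pace and stop on an object; the grip force is fixed at half the most. Time passes only in rows, so rows that do not move let the fingers close. It gives the time, the measured TCP pose, the force, the opening and the grip force at its end, in the units of the state.
- sense(): the state, without advancing time (a new reading comes with each control period).
- cams.capture(name): name is "scene" or "top"; returns a dict with "frame" (480x640x3 uint8, blue, green, red), "vertical_fov" (degrees; the focal length in pixels is half the picture's height over the tangent of half this angle, whatever the lens; pixels are square), "cx", "cy" (the principal point, pixels), "eye" and "rotation" of the camera in the world. Camera axes: x right, y down, z forward; pixel columns grow to the right and rows downward; lengths in m; the calibration is good to about 2 mm. A picture is of the moment at which its call begins. There is no depth.
- r.finish_job(): hands the job in; it is judged then, once.
The state is a dict: "time_s": time; "joints": joint angles; "joint_velocities": joint speeds; "effort": joint torques, N m; "tcp_pos": TCP position; "ee_rot": TCP orientation; "wrist_force": force on the tool from outside, world axes, zero at the start; "moment": the same for the moment, N m; "gripper_width": opening from 0.0 (shut) to 1.0 (fully open); "gripper_force": force on a finger pad.
Only numpy, scipy, OpenCV 4.12 (cv2) and the standard library are available. Lean on these libraries where they do the work, as an engineer would, in place of code of your own. Each camera call takes 0.05 s, during which the arm holds its last target. There are 200 camera calls.

## Task

Reverse the ratio of the feed gearbox on the bench: lift off the bridge that sits over both shaft ends and set it aside, then swap the large and the small gear between the two shafts, parking what is in the way on the bench. The brass spacer goes back on top of the small gear, so that the bridge lies level again when you put it back over both shaft ends. Everything must be fully seated; lower the parts, do not drop them, and leave the other things on the bench where they are.

Things in the scene. Friction and masses are not known exactly. Their poses are not given: they have to be found in the camera images.
- gearbox: Grey feed gearbox fixed to the bench, 222 x 104 mm, cover 49 mm high. Origin: underside centre, midway between its two upright shafts, 80 mm apart; x towards the drive shaft, at whose end a level input stub reaches 128 mm from the origin. The gears' teeth stand 8 mm apart, either way round. The bench 0.42 to 0.72 m from the robot, within 45 deg of ahead, is bare but for the listed things.
- drive_shaft: Drive shaft, upright on the gearbox at +40 mm along its x (the end with the input stub). Origin: on its axis at the seat (a 34 mm wide shoulder), 58 mm above the bench, where the underside of a seated gear lies. Plain, 18 mm in diameter, to 54 mm above the seat, then tapering to a 7 mm tip at 68 mm.
- driven_shaft: Driven shaft, upright on the gearbox at -40 mm along its x, on a bright slide block. Origin: on its axis at the seat (a 34 mm wide shoulder), 58 mm above the bench, where the underside of a seated gear lies. Plain, 18 mm in diameter, to 54 mm above the seat, then tapering to a 7 mm tip at 68 mm.
- large_gear: Large gear, steel, 88 mm across the teeth, 48 mm tall: toothed part 14 mm thick at the bottom, above it a plain round hub, 40 mm in diameter, rising 34 mm (grip here). Through bore 22 mm. About 0.5 kg. Origin: centre of the underside, z up. It starts seated on either shaft, the other gear on the other one.
- small_gear: Small gear, steel, 56 mm across the teeth, 30 mm tall: toothed part 10 mm thick at the bottom, above it a plain round hub, 40 mm in diameter, rising 20 mm (grip here). Through bore 22 mm. About 0.22 kg. Origin: centre of the underside, z up. It starts seated on either shaft, the other gear on the other one.
- spacer: Brass spacer, a plain ring 42 mm in diameter and 18 mm tall, bore 22 mm, 0.12 kg. Origin: centre of the underside, z up. It starts on top of the small gear's hub (underside 88 mm above the bench), round the same shaft, and makes the small gear up to the large one's height; the bridge's eye lies on it.
- bridge: Support bridge: dark steel bar 8 mm thick, 112 mm long, with a 32 mm wide round eye at each end (holes 23 mm, 80 mm apart). A bright grip stands on its middle: 36 mm along the bar, 14 mm thick, from 8 to 42 mm above the underside. 0.18 kg. Origin: centre of the underside, x along the bar. It starts level on the large hub and the spacer, 106 mm above the bench, shaft ends through its eyes.
- pliers: Pliers with red grips lying flat, 66 x 184 x 12 mm, long along y, origin under the centre. Leave alone.
- oil_bottle: Small brown dropper bottle, 33 mm across, 102 mm tall, origin at the centre of its foot. Leave alone.
- yellow_screwdriver: Screwdriver with yellow handle lying on the bench, 27 x 177 x 27 mm, long along y, origin under the centre. Leave alone.
Mind the look-alikes: they are no part of the job. Of the things shaped like the spacer, the brass one is meant.

How it is judged:
By the outcome, as a careful person would: the job done as asked, in the order asked, and still so for the second after the job is handed in, with the robot touching nothing.
It also fails if it takes over 112 s, if anything falls off the work surface, if the arm or the gripper's body presses on something with over 40 N, if the wrist force passes 120 N, or if a joint passes its speed limit or range.

## Working session

There is one attempt and no reset: what is moved stays moved. The work goes in short steps, Python scripts to look and compute and a tool call to move; the robot and the scene stay as the last step left them, time stands still between calls to the robot, and variables do not carry over. Pictures are saved under pics/ and viewed, at most 14 in all, crops included, and the job is handed in when it is done.

Besides the shell and the picture viewer there is one more tool, called by a JSON object that holds its "op" and its "data". step_arm: Moves the arm, as the interface text tells. Its arguments: {"type":"object","properties":{"targets":{"type":"string"},"claw":{"type":"number"}},"required":["targets"]}

```bash
mkdir -p pics; cat > h.py <<'E'
import numpy as np, cv2
from station import sense, cams, r
def cap(name,fn=None):
    c=cams.capture(name)
    if fn: cv2.imwrite('pics/'+fn,c['frame'])
    return c
def K(c):
    f=240/np.tan(np.radians(c['vertical_fov'])/2)
    return f
def ray(c,u,v,z):
    f=K(c);d=np.array(c['rotation'])@np.array([(u-c['cx'])/f,(v-c['cy'])/f,1]);e=np.array(c['eye'])
    return e+d*(z-e[2])/d[2]
def proj(c,p):
    f=K(c);q=np.array(c['rotation']).T@(np.array(p)-np.array(c['eye']))
    return np.array([c['cx']+f*q[0]/q[2],c['cy']+f*q[1]/q[2]])
E
python3 - <<'E'
from h import *
for n in ['scene','top']:
    c=cap(n,n+'0.png'); print(n,c['vertical_fov'],c['cx'],c['cy'],c['eye'],np.round(c['rotation'],3).tolist())
s=sense();print(s)
E
```

```text
scene 51.27606765508627 311.04765096173526 235.8110037494049 [0.1868661  0.50879636 0.69538499] [[-0.79, -0.436, 0.431], [-0.613, 0.577, -0.54], [-0.013, -0.691, -0.723]]
top 43.589184124032755 318.7053142927723 245.78130440447774 [0.41796093 0.04813459 1.1374021 ] [[0.009, -0.991, 0.133], [-1.0, -0.009, 0.003], [-0.001, -0.133, -0.991]]
{'time_s': 0.1, 'joints': array([ 8.57474046e+01,  2.20855997e+01,  3.89715085e-01, -2.37827937e-02,
       -6.84109395e+01, -1.48179895e+01]), 'joint_velocities': array([-0.04441991, -0.15093669,  0.10682909,  0.0312989 , -0.0563421 ,
       -0.0154191 ]), 'effort': array([-1.31149241e-04, -3.91691494e+01,  1.87934589e+01,  4.23184499e+00,
        1.34297847e-02, -7.92607921e-05]), 'tcp_pos': array([0.20399162, 0.59015284, 0.18609538]), 'ee_rot': array([[ 9.45066775e-01, -3.26876915e-01, -5.23157864e-04],
       [-3.26877317e-01, -9.45065007e-01, -1.83064792e-03],
       [ 1.03978355e-04,  1.90109297e-03, -9.99998188e-01]]), 'wrist_force': array([0.72252293, 0.5306171 , 1.22215951]), 'moment': array([-0.01814784,  0.00747693,  0.00974174]), 'gripper_force': 0.0, 'gripper_width': 1.0004588952951705}
```

View pics/scene0.png

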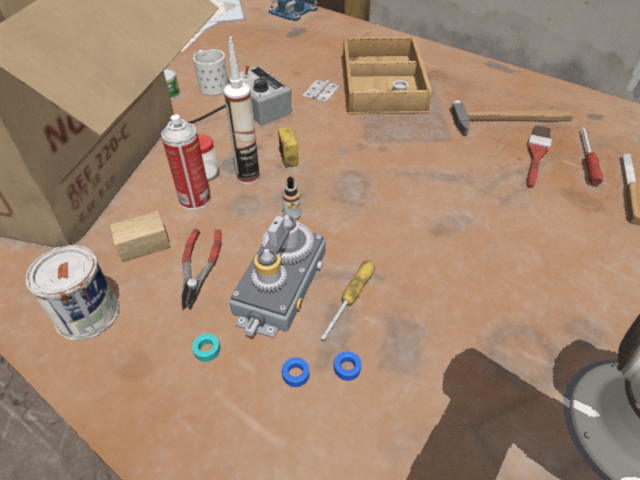

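View pics/top0.png

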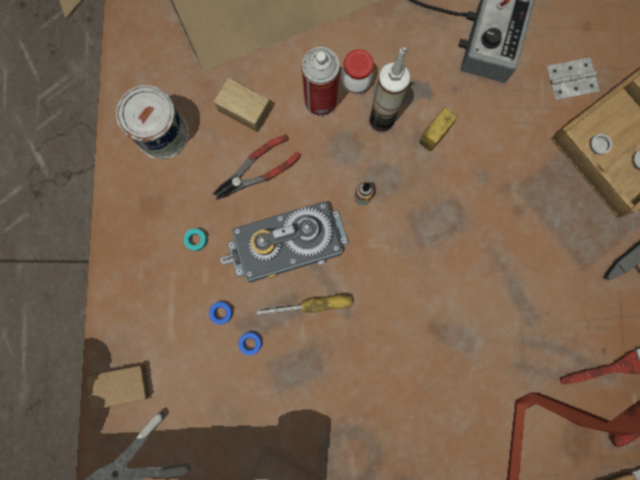

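Top view: the gearbox is at about (288,240) with its input stub at the left (225,259). The small gear and brass spacer are on the drive shaft (265,243), and the large gear is on the driven shaft (308,230). The oil bottle is at (365,190), the pliers at (255,165) and the screwdriver at (305,303). Next I'll enlarge both views.

```bash
python3 - <<'E'
from h import *
a=cv2.imread('pics/top0.png')[190:290,215:355]; b=cv2.imread('pics/scene0.png')[165:345,220:340]
a=cv2.resize(a,None,fx=5,fy=5,interpolation=cv2.INTER_CUBIC)
b=cv2.resize(b,None,fx=3.3,fy=3.3,interpolation=cv2.INTER_CUBIC)
cv2.imwrite('pics/a.png',a);cv2.imwrite('pics/b.png',b)
c=cap('top');s=cap('scene')
for n,u,v,z in [('drive tip',265,240,.126),('driven tip',307,227,.126),('bottle',365,192,.08),('sd tip',257,312,.01),('sd end',353,299,.02),('pl1',217,195,.006),('pl2',287,138,.006),('pl3',300,154,.006),('teal',195,239,.018),('blue',220,312,.018),('blue2',250,343,.018),('paint',150,145,.0),('wood',265,125,.03)]:
    print(n,ray(c,u,v,z).round(3))
E
```

```text
drive tip [0.562 0.142 0.126]
driven tip [0.585 0.071 0.126]
bottle [ 0.658 -0.031  0.08 ]
sd tip [0.443 0.165 0.01 ]
sd end [ 0.468 -0.013  0.02 ]
pl1 [0.666 0.248 0.006]
pl2 [0.781 0.115 0.006]
pl3 [0.749 0.089 0.006]
teal [0.579 0.284 0.018]
blue [0.442 0.233 0.018]
blue2 [0.386 0.176 0.018]
paint [0.766 0.383 0.   ]
wood [0.798 0.156 0.03 ]
```

View pics/a.png

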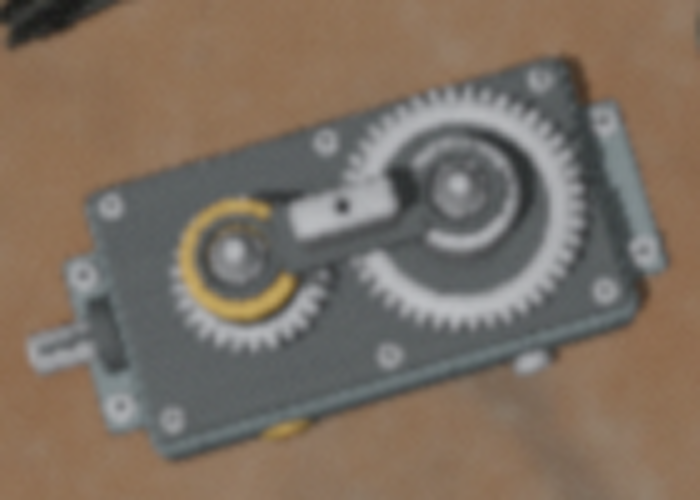

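View pics/b.png

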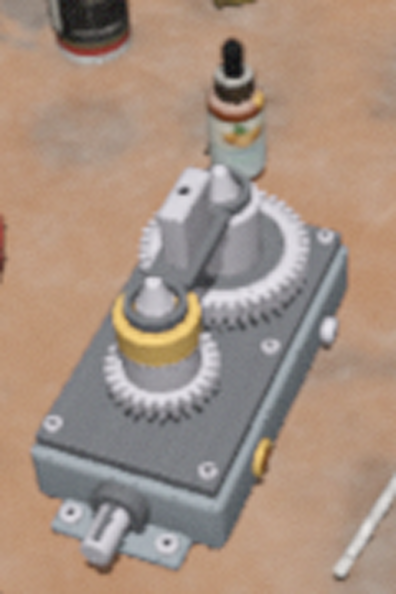

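The top crop shows the shaft tips at (232,250) and (458,184), which is (261.4,240) and (306.6,226.8) in the full picture. In the scene crop they are at (152,280) and (224,168). I'll triangulate from these.

```bash
python3 - <<'E'
from h import *
from scipy.optimize import least_squares as L
c=cap('top');s=cap('scene')
P={'drive':((261.4,240),(266.1,249.3)),'driven':((306.6,226.8),(287.9,215.6)),'grip':((215+343/5,190+206/5),(220+184/3.3,165+191/3.3))}
for n,(a,b) in P.items():
    z=.148 if n=='grip' else .126
    print(n,ray(c,*a,z).round(4),ray(s,*b,z).round(4))
    x=L(lambda p:np.r_[proj(c,p)-a,proj(s,p)-b],[.56,.1,z]);print(x.x.round(4),x.fun.round(2))
# cover corners at z=.049 in top crop
q=[ray(c,215+u/5,190+v/5,.049)[:2] for u,v in [(92,192),(560,60),(636,300),(165,452)]]
print(np.round(q,3).tolist(),np.mean(q,0).round(4),[np.linalg.norm(q[i]-q[i-1]).round(3) for i in range(4)])
E
```

```text
drive [0.5623 0.1484 0.126 ] [0.5641 0.1481 0.126 ]
[0.5627 0.1487 0.1274] [-0.22 -0.33  0.35  0.05]
driven [0.5858 0.0718 0.126 ] [0.585  0.0704 0.126 ]
[0.585  0.0713 0.1268] [ 0.24  0.36 -0.41 -0.06]
grip [0.5743 0.1095 0.148 ] [0.5743 0.1112 0.148 ]
[0.575  0.1099 0.1464] [-0.16 -0.24  0.27  0.04]
[[0.594, 0.208], [0.645, 0.036], [0.556, 0.008], [0.499, 0.179]] [0.5737 0.1078] [np.float64(0.1), np.float64(0.179), np.float64(0.094), np.float64(0.18)]
```

{"op": "step_arm", "data": {"targets": "1.5 1 0 0;2.5 1.65 0 0;2.5 1.65 0 0;2.5 1.65 0 0;2.5 1.65 0 0;2.5 1.65 0 0;2.5 1.65 0 0;2.5 1.65 0 0;2.5 1.65 0 0;2.5 1.65 0 0;2.5 1.65 0 0;2.5 1.65 0 0", "claw": 8.7}}

```text
time_s: 1.3
tcp_pos: [0.4163, 0.3137, 0.1872]
ee_rot: [[0.945, -0.326, 0.0], [-0.326, -0.945, 0.0], [0.0, -0.0, -1.0]]
wrist_force: [-0.2, -0.8, 0.4]
gripper_width: 0.999
gripper_force: 0.0
```

{"op": "step_arm", "data": {"targets": "2.5 1.65 0 0;2.5 1.65 0 0;2.5 1.65 0 0;2.5 1.65 0 0;2.5 1.65 0 0;2.5 1.65 0 0;2.5 1.65 0 0;2.5 1.65 0 0;1 0.7 0 0;0 0 0 6.8;0 0 0 6.8;0 0 0 6.8"}}

```text
time_s: 2.3
tcp_pos: [0.5686, 0.1148, 0.1868]
ee_rot: [[0.768, -0.641, -0.0], [-0.641, -0.768, 0.0], [-0.0, 0.0, -1.0]]
wrist_force: [-0.5, 0.1, 0.1]
gripper_width: 0.999
gripper_force: 0.0
```

{"op": "step_arm", "data": {"targets": "0 0 0 6.8;0 0 0 6.9;0 0 0 6.9;0 0 0 6.9;0 0 0 6.8;0 0 0 0;0 0 0 0"}}

```text
time_s: 2.88
tcp_pos: [0.5685, 0.1153, 0.187]
ee_rot: [[0.283, -0.959, -0.0], [-0.959, -0.283, 0.0], [-0.0, 0.0, -1.0]]
wrist_force: [0.0, 0.0, -0.4]
gripper_width: 1.0
gripper_force: 0.0
```

```bash
cat >> h.py <<'E'
DRIVE=np.array([.5629,.1482]); DRIVEN=np.array([.5852,.0714]); MID=(DRIVE+DRIVEN)/2
BR=np.array([.54,-.14]); U=np.array([.279,-.96]); SP=BR+.105*U; SG=BR+.175*U
def to(x,y,z,ang=-73.8,s=None):
    s=s or sense(); R=np.array(s['ee_rot']); p=np.array(s['tcp_pos'])
    d=R.T@(np.array([x,y,z])-p)*100
    a=np.degrees(np.arctan2(R[1,0],R[0,0]))
    print('t',round(s['time_s'],2),'tcp',p.round(4),'xang',a.round(2),'F',np.round(s['wrist_force'],1),'w',round(s['gripper_width']*87,1),'gf',round(s['gripper_force'],1),'shift cm',d.round(2),'turn',round((a-ang+180)%360-180,2))
E
python3 -c "
from h import *
to(*MID,.118); cap('scene','s1.png')"
```

```text
t 2.88 tcp [0.5685 0.1153 0.187 ] xang -73.57 F [ 0.   0.  -0.4] w 87.0 gf 0.0 shift cm [ 0.68 -0.37  6.9 ] turn 0.23
```

View pics/s1.png

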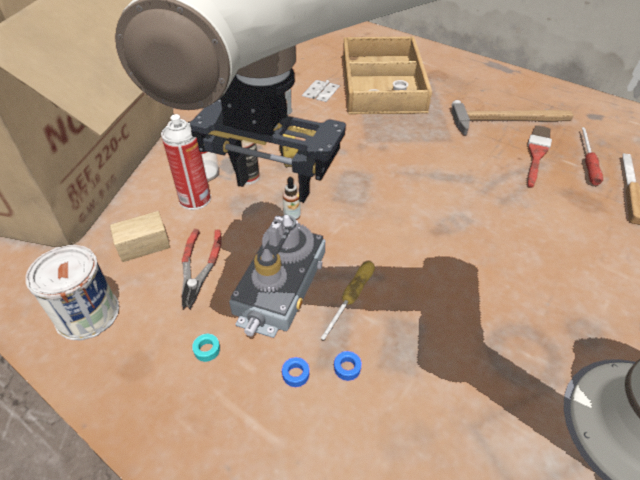

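The picture shows the gripper open above the gearbox with its fingertips at about (240,180) and (305,195). The fingers lie across the bar as intended, so I can descend.

{"op": "step_arm", "data": {"targets": "0.35 -0.2 0 0.2;0.35 -0.2 0.5 0;0 0 1 0;0 0 1 0;0 0 1 0;0 0 1 0;0 0 1 0;0 0 0.8 0;0 0 0.4 0;0 0 0.2 0;0 0 0 0;0 0 0 0"}}

```text
time_s: 3.93
tcp_pos: [0.5749, 0.1095, 0.1184]
ee_rot: [[0.276, -0.961, 0.001], [-0.961, -0.276, 0.0], [0.0, -0.001, -1.0]]
wrist_force: [-0.5, 0.2, 0.4]
gripper_width: 1.0
gripper_force: 0.0
```

{"op": "step_arm", "data": {"targets": "0 0 0 0;0 0 0 0;0 0 0 0;0 0 0 0;0 0 0 0;0 0 0 0;0 0 0 0;0 0 0 0", "claw": 0.4}}

```text
time_s: 4.6
tcp_pos: [0.5745, 0.1094, 0.118]
ee_rot: [[0.276, -0.961, -0.0], [-0.961, -0.276, -0.0], [0.0, 0.0, -1.0]]
wrist_force: [-0.5, 0.3, 0.5]
gripper_width: 0.481
gripper_force: 0.0
```

```bash
python3 -c "
from h import *
to(*MID,.20)
c=cap('scene');cv2.imwrite('pics/s2.png',cv2.resize(c['frame'][130:340,200:380],None,fx=2.8,fy=2.8,interpolation=2))"
```

```text
t 4.6 tcp [0.5745 0.1094 0.118 ] xang -73.96 F [-0.5  0.3  0.5] w 41.8 gf 0.0 shift cm [-0.05  0.03 -8.2 ] turn -0.16
```

View pics/s2.png

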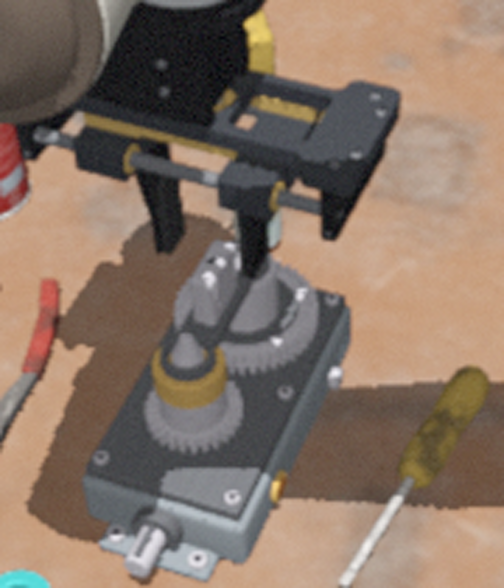

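The fingers at (165,250) and (255,275) of the crop are centred on the grip at (212,280) and still closing. I'll let them finish.

{"op": "step_arm", "data": {"targets": "0 0 0 0;0 0 0 0;0 0 0 0;0 0 0 0;0 0 0 0;0 0 0 0;0 0 0 0"}}

```text
time_s: 5.23
tcp_pos: [0.5746, 0.1094, 0.118]
ee_rot: [[0.276, -0.961, 0.0], [-0.961, -0.276, 0.0], [-0.0, -0.0, -1.0]]
wrist_force: [0.7, 0.3, -0.8]
gripper_width: 0.052
gripper_force: 0.0
```

{"op": "step_arm", "data": {"targets": "0 0 -0.2 0;0 0 -0.5 0;0 0 -0.7 0;0 0 -1 0;0 0 -1 0;0 0 -1 0;0 0 -1.2 0;0 0 -1.2 0;0 0 -1 0;0 0 -0.4 0"}}

```text
time_s: 6.07
tcp_pos: [0.5756, 0.1097, 0.2028]
ee_rot: [[0.276, -0.961, 0.004], [-0.961, -0.276, 0.001], [-0.0, -0.004, -1.0]]
wrist_force: [0.1, 0.3, -0.1]
gripper_width: 0.043
gripper_force: 0.0
```

```bash
python3 -c "
from h import *
to(*BR,.0125)"
```

```text
t 6.07 tcp [0.5756 0.1097 0.2028] xang -73.95 F [ 0.1  0.3 -0.1] w 3.7 gf 0.0 shift cm [23.01 10.4  18.98] turn -0.15
```

```bash
python3 -c "
from h import *
c=cap('scene');t=cap('top')
for p in [(.5745,.1094,.118),(.5745,.1094,.148),(*DRIVE,.126),sense()['tcp_pos']]: print(proj(c,p).round(1),((proj(c,p)-[200,130])*2.8).round(),proj(t,p).round(1))
a=cv2.resize(c['frame'][110:300,200:380],None,fx=2.3,fy=2.3,interpolation=2)
b=cv2.resize(t['frame'][180:300,210:360],None,fx=2.6,fy=3.64,interpolation=2)
cv2.imwrite('pics/s3.png',np.hstack([a,cv2.resize(b,(380,a.shape[0]))]))"
```

```text
[277.6 235.5] [217. 295.] [284.7 233.8]
[276.4 222.1] [214. 258.] [283.7 231.1]
[266.6 249.7] [187. 335.] [261.6 239.7]
[273.8 196.4] [207. 186.] [281.6 225.5]
```

View pics/s3.png

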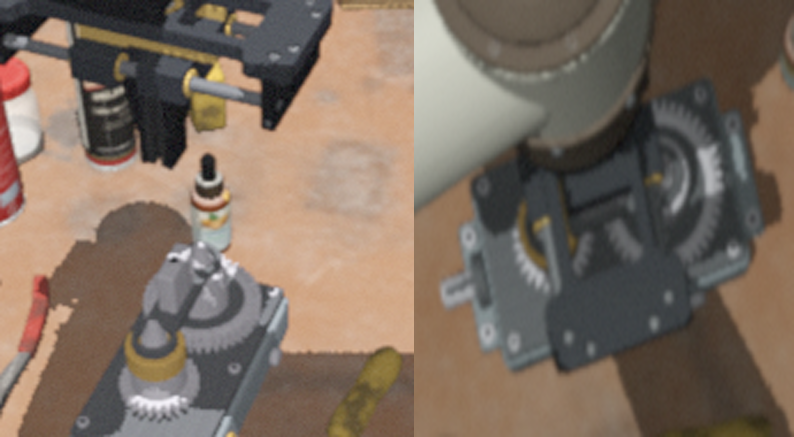

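The fingers closed on nothing. In the picture the fingertips are at crop (165,163), which is scene pixel (271.7,181), while the reported TCP should project to (273.8,196.4). The tips really sit higher than reported, so I'll quantify that.

```bash
python3 -c "
from h import *
c=cap('scene');s=sense()
for z in [.203,.22,.23,.24,.25]: print(z,proj(c,(.5756,.1097,z)).round(1))
print('s2 tip z'); [print(z,proj(c,(.5745,.1094,z)).round(1)) for z in (.14,.15,.16)]
print(proj(c,(.5745+.96*.021,.1094+.28*.021,.15)),proj(c,(.5745-.96*.021,.1094-.28*.021,.15)),proj(c,(.5745-.96*.021,.1094-.28*.021,.118)))
to(*MID,.118)
print(s['joints'].round(2))
f=c['frame'][150:215,225:320];cv2.imwrite('pics/s4.png',cv2.resize(f,None,fx=8,fy=8,interpolation=2))"
```

```text
0.203 [273.4 195.5]
0.22 [272.6 186.7]
0.23 [272.1 181.4]
0.24 [271.6 176. ]
0.25 [271.1 170.5]
s2 tip z
0.14 [276.7 225.8]
0.15 [276.3 221.2]
0.16 [275.9 216.6]
[264.09905196 217.88239356] [288.74079827 224.6291613 ] [289.65795395 238.86521816]
t 6.22 tcp [0.5744 0.1095 0.2003] xang -73.97 F [-0.4 -0.   0.2] w 4.0 gf 0.0 shift cm [-0.04  0.03  8.23] turn -0.17
[ 2.664e+01  1.760e+01 -4.210e+00 -2.000e-02 -6.816e+01 -1.060e+01]
```

View pics/s4.png

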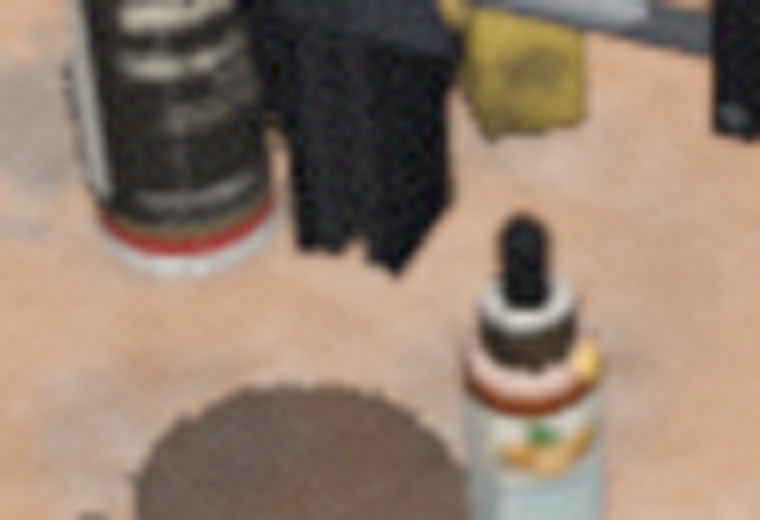

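The tips sit about 30 mm above the reported TCP: 0.230 against 0.200. That explains the miss, since the tips only reached the top of the grip at 0.148. The xy position agrees. I'll descend again with that offset, watching the force.

{"op": "step_arm", "data": {"targets": "0 0 0 0;0 0 0 0;0 0 0 0;0 0 0 0;0 0 0.5 0;0 0 1 0;0 0 1 0;0 0 1 0;0 0 1 0;0 0 1 0;0 0 0.5 0;0 0 0.2 0", "claw": 5}}

```text
time_s: 7.22
tcp_pos: [0.5738, 0.1091, 0.1364]
ee_rot: [[0.276, -0.961, -0.002], [-0.961, -0.276, -0.001], [0.0, 0.003, -1.0]]
wrist_force: [0.1, -0.4, 0.6]
gripper_width: 0.572
gripper_force: 0.0
```

{"op": "step_arm", "data": {"targets": "0 0 0.8 0;0 0 0.8 0;0 0 0.8 0;0 0 0.8 0;0 0 0.8 0;0 0 0.6 0;0 0 0.3 0;0 0 0 0"}}

```text
time_s: 7.88
tcp_pos: [0.5741, 0.1092, 0.0881]
ee_rot: [[0.276, -0.961, -0.002], [-0.961, -0.276, -0.001], [0.0, 0.002, -1.0]]
wrist_force: [0.6, 0.7, 1.0]
gripper_width: 0.576
gripper_force: 0.0
```

```bash
python3 -c "
from h import *
to(*MID,.088)
c=cap('scene');cv2.imwrite('pics/s5.png',cv2.resize(c['frame'][165:285,220:340],None,fx=4.5,fy=4.5,interpolation=2))"
```

```text
t 7.88 tcp [0.5741 0.1092 0.0881] xang -73.97 F [0.6 0.7 1. ] w 50.1 gf 0.0 shift cm [-0.06 -0.02  0.01] turn -0.17
```

View pics/s5.png

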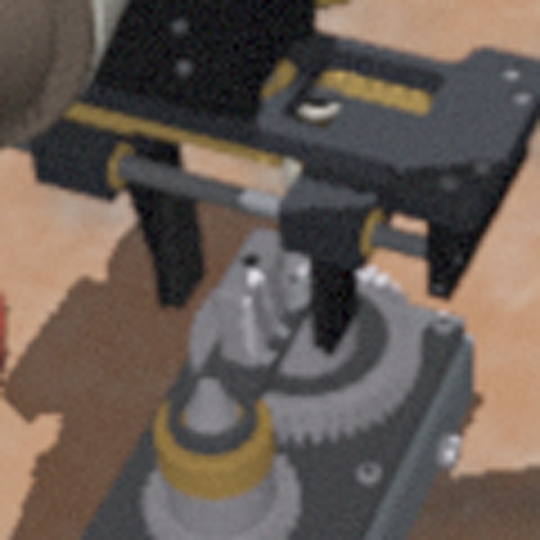

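The fingertips at crop (178,305) and (330,350) now flank the grip near its lower part. Closing.

{"op": "step_arm", "data": {"targets": "0 0 0 0;0 0 0 0;0 0 0 0;0 0 0 0;0 0 0 0;0 0 0 0;0 0 0 0;0 0 0 0;0 0 0 0", "claw": 0.4}}

```text
time_s: 8.68
tcp_pos: [0.5748, 0.1095, 0.0892]
ee_rot: [[0.276, -0.961, 0.001], [-0.961, -0.276, 0.0], [-0.0, -0.001, -1.0]]
wrist_force: [1.2, 0.6, 0.5]
gripper_width: 0.159
gripper_force: 29.9
```

{"op": "step_arm", "data": {"targets": "0 0 -0.2 0;0 0 -0.4 0;0 0 -0.6 0;0 0 -0.8 0;0 0 -1 0;0 0 -1 0;0 0 -1 0;0 0 -0.8 0;0 0 -0.4 0;0 0 0 0"}}

```text
time_s: 9.52
tcp_pos: [0.5753, 0.1096, 0.1526]
ee_rot: [[0.276, -0.961, 0.003], [-0.961, -0.276, 0.001], [-0.0, -0.003, -1.0]]
wrist_force: [0.3, 0.4, -1.2]
gripper_width: 0.16
gripper_force: 29.9
```

```bash
python3 -c "
from h import *
to(*BR,.088)
c=cap('scene','s6.png')"
```

```text
t 9.52 tcp [0.5753 0.1096 0.1526] xang -73.96 F [ 0.3  0.4 -1.2] w 13.9 gf 29.9 shift cm [23.02 10.3   6.43] turn -0.16
```

{"op": "step_arm", "data": {"targets": "1 0.5 0 0;2 0.9 0 0;2.5 1.1 0 0;2.5 1.1 0 0;2.5 1.1 0 0;2.5 1.1 0 0;2.5 1.1 0 0;2.5 1.1 0 0;2.5 1.1 0 0;1.5 0.8 0 0;1 0.4 0 0;0 0 0 0"}}

```text
time_s: 10.57
tcp_pos: [0.538, -0.1422, 0.1504]
ee_rot: [[0.273, -0.962, -0.002], [-0.962, -0.273, -0.0], [-0.0, 0.002, -1.0]]
wrist_force: [1.2, 0.4, -2.0]
gripper_width: 0.16
gripper_force: 29.9
```

{"op": "step_arm", "data": {"targets": "0 0 1 0;0 0 2 0;0 0 2 0;0 0 2 0;0 0 2 0;0 0 2 0;0 0 1.5 0;0 0 1 0;0 0 0.8 0;0 0 0.6 0;0 0 0.4 0;0 0 0 0"}}

```text
time_s: 11.57
tcp_pos: [0.5389, -0.1399, -0.0024]
ee_rot: [[0.276, -0.961, -0.001], [-0.961, -0.276, 0.0], [-0.0, 0.001, -1.0]]
wrist_force: [-0.7, 1.3, -2.2]
gripper_width: 0.158
gripper_force: 29.9
```

```bash
python3 -c "
from h import *
to(*BR,-.0175)
c=cap('scene');cv2.imwrite('pics/s6.png',cv2.resize(c['frame'][60:260,220:480],None,fx=3,fy=3,interpolation=2))"
```

```text
t 11.57 tcp [ 0.5389 -0.1399 -0.0024] xang -73.96 F [-0.7  1.3 -2.2] w 13.8 gf 29.9 shift cm [ 0.04 -0.1   1.51] turn -0.16
```

View pics/s6.png

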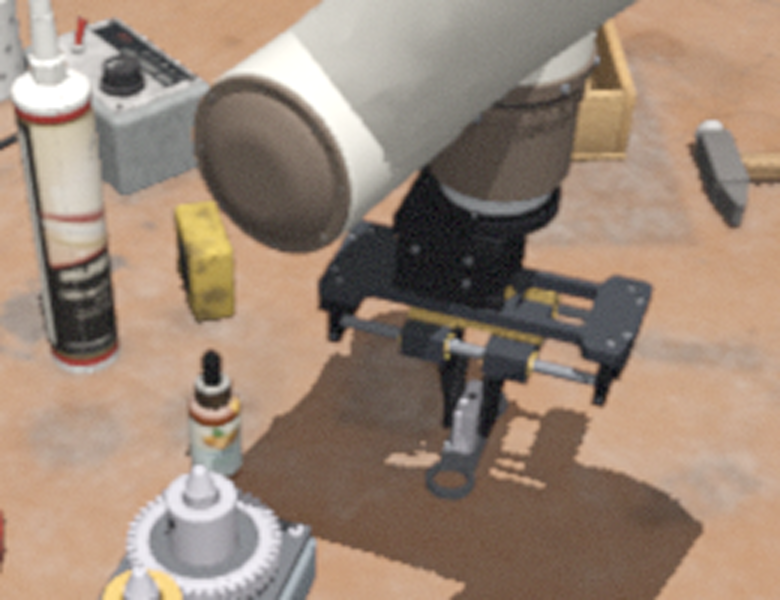

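The bridge is held and hangs clear over bare bench at crop (460,460), away from the bottle. I'll lower the last 1.5 cm.

{"op": "step_arm", "data": {"targets": "0 0 0.4 0;0 0 0.4 0;0 0 0.25 0;0 0 0.15 0;0 0 0.1 0;0 0 0.1 0;0 0 0.05 0;0 0 0 0"}}

```text
time_s: 12.28
tcp_pos: [0.5391, -0.1401, -0.0165]
ee_rot: [[0.276, -0.961, -0.0], [-0.961, -0.276, -0.0], [0.0, 0.0, -1.0]]
wrist_force: [-0.4, 0.9, -1.9]
gripper_width: 0.157
gripper_force: 29.9
```

{"op": "step_arm", "data": {"targets": "0 0 0.1 0;0 0 0.05 0;0 0 0.05 0;0 0 0 0"}}

```text
time_s: 12.62
tcp_pos: [0.5393, -0.1402, -0.0168]
ee_rot: [[0.277, -0.961, 0.001], [-0.961, -0.277, -0.0], [0.001, -0.0, -1.0]]
wrist_force: [-2.3, 2.3, 7.4]
gripper_width: 0.159
gripper_force: 29.9
```

Contact with the bench is confirmed: the force rose to 7 N at the expected height. Releasing and rising.

{"op": "step_arm", "data": {"targets": "0 0 0 0;0 0 0 0;0 0 0 0;0 0 0 0;0 0 0 0;0 0 0 0;0 0 0 0;0 0 -0.5 0;0 0 -1 0;0 0 -2 0;0 0 -2 0;0 0 -2.5 0", "claw": 6.4}}

```text
time_s: 13.62
tcp_pos: [0.5384, -0.1402, 0.0624]
ee_rot: [[0.276, -0.961, -0.002], [-0.961, -0.276, 0.0], [-0.0, 0.002, -1.0]]
wrist_force: [0.7, 0.2, -0.0]
gripper_width: 0.732
gripper_force: 0.0
```

{"op": "step_arm", "data": {"targets": "0 0 -3 0;0 0 -3 0;-1 -0.3 -2.5 0;-2 -0.6 0 0;-3 -1.2 0 0;-3 -1.2 0 0;-3 -1.2 0 0;-3 -1.2 0 0;-3 -1.2 0 0;-3 -1.2 0 0;-3 -1.2 0 0;0 0 0 0"}}

```text
time_s: 14.62
tcp_pos: [0.5632, 0.1209, 0.1476]
ee_rot: [[0.281, -0.96, 0.003], [-0.96, -0.281, 0.002], [-0.001, -0.003, -1.0]]
wrist_force: [0.2, -0.9, -0.1]
gripper_width: 0.738
gripper_force: 0.0
```

```bash
python3 -c "
from h import *
to(*DRIVE,.060)
cap('top','t2.png')"
```

```text
t 14.62 tcp [0.5632 0.1209 0.1476] xang -73.67 F [ 0.2 -0.9 -0.1] w 64.2 gf 0.0 shift cm [-2.62 -0.71  8.77] turn 0.13
```

{"op": "step_arm", "data": {"targets": "-1.3 -0.4 0 0.1;-1.3 -0.3 0 0;0 0 0.5 0;0 0 1.2 0;0 0 1.5 0;0 0 1.5 0;0 0 1.5 0;0 0 1.2 0;0 0 0.8 0;0 0 0.4 0;0 0 0.2 0;0 0 0 0"}}

```text
time_s: 15.67
tcp_pos: [0.5619, 0.143, 0.0586]
ee_rot: [[0.274, -0.962, 0.0], [-0.962, -0.274, -0.0], [0.0, -0.0, -1.0]]
wrist_force: [-0.5, -0.0, 0.3]
gripper_width: 0.737
gripper_force: 0.0
```

```bash
python3 -c "
from h import *
to(*DRIVE,.060)
c=cap('scene');cv2.imwrite('pics/s7.png',cv2.resize(c['frame'][180:300,200:330],None,fx=4.5,fy=4.5,interpolation=2))"
```

```text
t 15.67 tcp [0.5619 0.143  0.0586] xang -74.08 F [-0.5 -0.   0.3] w 64.1 gf 0.0 shift cm [-0.47 -0.24 -0.14] turn -0.28
```

View pics/s7.png

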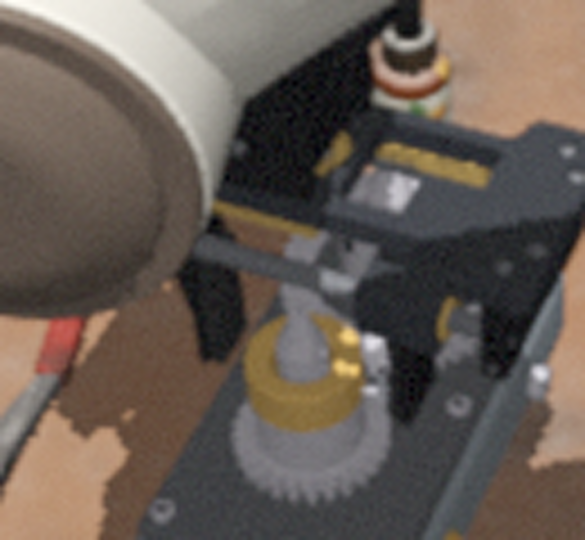

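The fingers straddle the brass spacer, with tips at crop (220,355) and (410,415) and the spacer at (303,380). I'll correct by -0.5 and -0.2 cm and close.

{"op": "step_arm", "data": {"targets": "-0.25 -0.1 0 0;-0.25 -0.1 0 0;0 0 0 0;0 0 0 0;0 0 0 0;0 0 0 0;0 0 0 0;0 0 0 0", "claw": 3.6}}

```text
time_s: 16.38
tcp_pos: [0.5625, 0.1487, 0.0588]
ee_rot: [[0.275, -0.962, 0.001], [-0.962, -0.275, 0.0], [-0.0, -0.001, -1.0]]
wrist_force: [0.1, 0.4, 0.9]
gripper_width: 0.446
gripper_force: 30.0
```

{"op": "step_arm", "data": {"targets": "0 0 0 0;0 0 -0.2 0;0 0 -0.4 0;0 0 -0.8 0;0 0 -1.2 0;0 0 -1.5 0;0 0 -1.5 0;0 0 -1.2 0;0 0 -0.8 0;0 0 -0.3 0;0 0 0 0"}}

```text
time_s: 17.3
tcp_pos: [0.5623, 0.1485, 0.1384]
ee_rot: [[0.274, -0.962, 0.001], [-0.962, -0.274, 0.001], [-0.0, -0.001, -1.0]]
wrist_force: [-0.6, 0.4, -1.9]
gripper_width: 0.442
gripper_force: 30.0
```

```bash
python3 -c "
from h import *
to(*SP,-.027)
c=cap('scene');cv2.imwrite('pics/s8.png',cv2.resize(c['frame'][150:320,210:330],None,fx=3.3,fy=3.3,interpolation=2))"
```

```text
t 17.3 tcp [0.5623 0.1485 0.1384] xang -74.07 F [-0.6  0.4 -1.9] w 38.5 gf 30.0 shift cm [37.63 10.03 16.52] turn -0.27
```

View pics/s8.png

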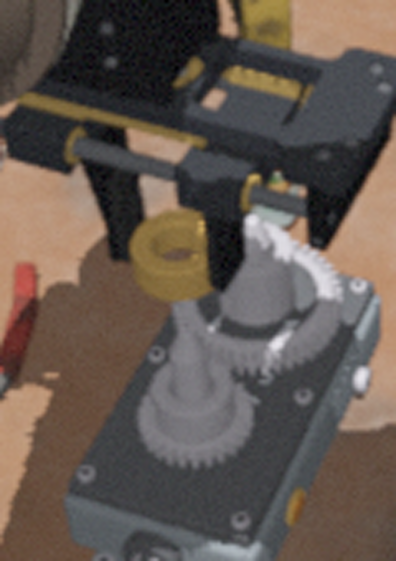

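The ring hangs at crop (172,255), but the fingers, at (120,255) and (225,285), hold it behind its centre. The 38.5 mm chord on a 42 mm ring means the true TCP sits about 18 mm towards tool +x of what is reported. I'll lower the ring back and regrip, first working out the full offset.

```bash
python3 - <<'E'
from h import *
c=cap('scene')
x=np.array([.277,-.961])
for h in (0,.010,.018):
  p=np.array([.5744,.1095])+h*x
  for z in (.200,.205,.21,.215,.22,.23): print(h,z,proj(c,(*p,z)).round(1),end=' ')
  print()
print('ring top exp',((proj(c,(*DRIVE,.1856))-[210,150])*3.3).round(),'underside',((proj(c,(*DRIVE,.1676))-[210,150])*3.3).round())
# predicted tip positions in s8 crop, for offsets (h,dz); tips at +-(19.25+7.5) along y
s=sense();P=s['tcp_pos'];y=np.array([-.961,-.277])
for h,dz in ((0,.03),(.01,.02),(.018,.012),(.018,.008)):
  print(h,dz,[((proj(c,(*(P[:2]+h*x+k*y),P[2]+dz))-[210,150])*3.3).round() for k in (-.027,.027)])
E
```

```text
0 0.2 [274.2 197.3] 0 0.205 [274.  194.7] 0 0.21 [273.7 192.2] 0 0.215 [273.5 189.6] 0 0.22 [273.3 187. ] 0 0.23 [272.8 181.7] 
0.01 0.2 [277.  193.1] 0.01 0.205 [276.8 190.6] 0.01 0.21 [276.6 188. ] 0.01 0.215 [276.4 185.4] 0.01 0.22 [276.1 182.8] 0.01 0.23 [275.7 177.5] 
0.018 0.2 [279.2 189.8] 0.018 0.205 [279.  187.3] 0.018 0.21 [278.8 184.7] 0.018 0.215 [278.6 182.1] 0.018 0.22 [278.4 179.5] 0.018 0.23 [278.  174.2] 
ring top exp [176. 238.] underside [180. 267.]
0 0.03 [array([128., 254.]), array([237., 285.])]
0.01 0.02 [array([140., 255.]), array([247., 285.])]
0.018 0.012 [array([149., 255.]), array([255., 285.])]
0.018 0.008 [array([150., 261.]), array([256., 291.])]
```

Allowing for the near edges of the fingertips, the images fit zero lateral offset and +30 to 32 mm in z. The 38.5 mm reading also fits flat contact facets on the ring (42·cos 22.5° = 38.8), so the grip is centred and I'll carry on gently.

{"op": "step_arm", "data": {"targets": "0.6 0.2 0 0;1.4 0.4 0 0;2.2 0.6 0 0;3 0.8 0 0;3.5 0.9 0 0;3.5 0.9 0 0;3.5 0.9 0 0;3.5 0.9 0 0;3.5 0.9 0 0;3.5 0.9 0 0;3.2 0.9 0 0;2.6 0.7 0 0"}}

```text
time_s: 18.4
tcp_pos: [0.5676, -0.2066, 0.1369]
ee_rot: [[0.273, -0.962, -0.002], [-0.962, -0.273, -0.0], [-0.0, 0.002, -1.0]]
wrist_force: [0.3, 0.2, -0.2]
gripper_width: 0.446
gripper_force: 30.0
```

{"op": "step_arm", "data": {"targets": "1.8 0.5 0 0;0.9 0.3 0 0;0.4 0.2 0.6 0;0 0 1.2 0;0 0 2 0;0 0 2.2 0;0 0 2.2 0;0 0 2.2 0;0 0 1.6 0;0 0 1 0;0 0 0.5 0;0 0 0.2 0"}}

```text
time_s: 19.4
tcp_pos: [0.5676, -0.2352, -0.0002]
ee_rot: [[0.275, -0.961, -0.001], [-0.961, -0.275, 0.0], [-0.001, 0.001, -1.0]]
wrist_force: [-0.2, 0.8, -0.3]
gripper_width: 0.448
gripper_force: 30.0
```

```bash
python3 -c "
from h import *
to(*SP,-.0292)
c=cap('scene');cv2.imwrite('pics/s9.png',cv2.resize(c['frame'][60:240,290:470],None,fx=3.3,fy=3.3,interpolation=2))"
```

```text
t 19.4 tcp [ 5.676e-01 -2.352e-01 -2.000e-04] xang -74.02 F [-0.2  0.8 -0.3] w 39.0 gf 30.0 shift cm [ 0.59 -0.02  2.9 ] turn -0.22
```

View pics/s9.png

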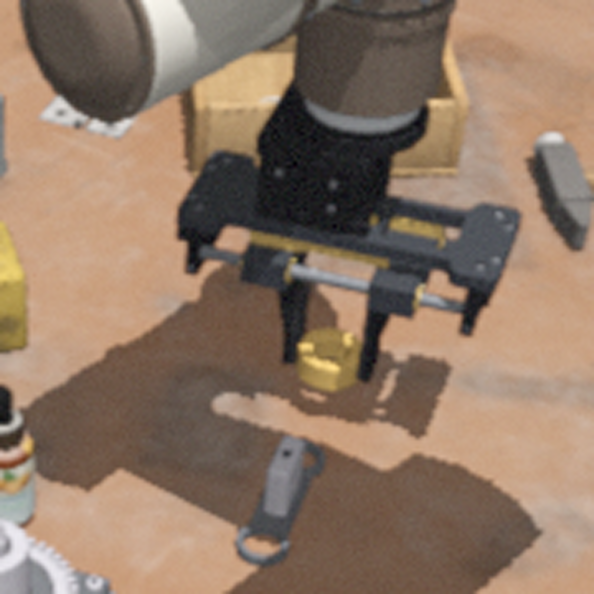

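The ring at crop (330,360) hangs between the fingers over bare bench, and the bridge lies flat at (280,500). Lowering it.

{"op": "step_arm", "data": {"targets": "0.3 0 0.5 0;0.3 0 0.8 0;0 0 0.7 0;0 0 0.4 0;0 0 0.2 0;0 0 0.1 0;0 0 0 0"}}

```text
time_s: 20.03
tcp_pos: [0.5695, -0.2415, -0.0267]
ee_rot: [[0.275, -0.962, -0.0], [-0.962, -0.275, 0.0], [-0.0, 0.0, -1.0]]
wrist_force: [0.0, -0.6, -1.3]
gripper_width: 0.447
gripper_force: 30.0
```

{"op": "step_arm", "data": {"targets": "0 0 0.1 0;0 0 0.05 0;0 0 0.05 0;0 0 0 0"}}

```text
time_s: 20.37
tcp_pos: [0.5697, -0.2414, -0.0284]
ee_rot: [[0.275, -0.962, 0.0], [-0.962, -0.275, -0.0], [0.0, -0.0, -1.0]]
wrist_force: [0.6, -0.1, -1.1]
gripper_width: 0.45
gripper_force: 30.0
```

{"op": "step_arm", "data": {"targets": "0 0 0.05 0;0 0 0.05 0;0 0 0.05 0;0 0 0 0"}}

```text
time_s: 20.7
tcp_pos: [0.5697, -0.2415, -0.0292]
ee_rot: [[0.275, -0.962, 0.0], [-0.962, -0.275, -0.0], [0.0, -0.0, -1.0]]
wrist_force: [-0.7, 0.9, 4.6]
gripper_width: 0.445
gripper_force: 30.0
```

{"op": "step_arm", "data": {"targets": "0 0 0 0;0 0 0 0;0 0 0 0;0 0 0 0;0 0 -0.3 0;0 0 -1 0;0 0 -2 0;0 0 -3 0;0 0 -3 0;0 0 -3 0;0 0 -3 0;0 0 -2 0", "claw": 6.4}}

```text
time_s: 21.7
tcp_pos: [0.5709, -0.242, 0.1477]
ee_rot: [[0.275, -0.961, 0.006], [-0.961, -0.275, -0.002], [0.003, -0.005, -1.0]]
wrist_force: [0.5, 0.4, 0.4]
gripper_width: 0.736
gripper_force: 0.0
```

{"op": "step_arm", "data": {"targets": "-2 -0.5 0 0;-3.5 -0.9 0 0;-3.8 -1 0 0;-3.8 -1 0 0;-3.8 -1 0 0;-3.8 -1 0 0;-3.8 -1 0 0;-3.8 -1 0 0;-3.8 -1 0 0;-3 -0.9 0 0;-2 -0.7 0 0;0 0 0 0"}}

```text
time_s: 22.7
tcp_pos: [0.5644, 0.1467, 0.144]
ee_rot: [[0.279, -0.96, 0.002], [-0.96, -0.279, 0.001], [-0.001, -0.002, -1.0]]
wrist_force: [0.1, -0.5, 0.0]
gripper_width: 0.734
gripper_force: 0.0
```

```bash
cat >> h.py <<'E'
def brass(c,box):
    u0,v0,u1,v1=box; im=c['frame'][v0:v1,u0:u1]; h=cv2.cvtColor(im,cv2.COLOR_BGR2HSV)
    m=cv2.inRange(h,(18,110,60),(32,255,255)); n,l,st,ce=cv2.connectedComponentsWithStats(m)
    for i in range(1,n):
        if st[i,4]>15: print('blob',ce[i].round(1)+[u0,v0],st[i]+[u0,v0,0,0,0])
E
python3 -c "
from h import *
to(*DRIVE,.042)
t=cap('top','t3.png');c=cap('scene','sc3.png')
p=(.5697,-.2415)
for k in (t,c): print(proj(k,(*p,.018)),proj(k,(*p,.009)))
brass(t,(440,200,540,320)); brass(c,(340,100,460,230))"
```

```text
t 22.7 tcp [0.5644 0.1467 0.144 ] xang -73.79 F [ 0.1 -0.5  0. ] w 63.9 gf 0.0 shift cm [-0.18  0.13 10.2 ] turn 0.01
[474.27103083 246.09325503] [473.05811509 246.72032947]
[389.75273983 173.65340652] [389.32862059 176.94831606]
blob [473.5 246.3] [462 235  24  23 353]
blob [389.1 177.1] [380 169  20  18 287]
```

The parked ring lies exactly at the reported xy, so there is no lateral offset. Descending to the small gear's hub.

{"op": "step_arm", "data": {"targets": "-0.1 0.1 0 0;-0.1 0 0.8 0;0 0 1.6 0;0 0 1.8 0;0 0 1.8 0;0 0 1.6 0;0 0 1 0;0 0 0.7 0;0 0 0.4 0;0 0 0.3 0;0 0 0.2 0;0 0 0 0"}}

```text
time_s: 23.8
tcp_pos: [0.5627, 0.1444, 0.0413]
ee_rot: [[0.274, -0.962, 0.001], [-0.962, -0.274, 0.0], [-0.0, -0.001, -1.0]]
wrist_force: [0.2, 0.1, 0.3]
gripper_width: 0.737
gripper_force: 0.0
```

{"op": "step_arm", "data": {"targets": "0 0 0 0;0 0 0 0;0 0 0 0;0 0 0 0;0 0 0 0;0 0 0 0", "claw": 3.4}}

```text
time_s: 24.3
tcp_pos: [0.5632, 0.1448, 0.0415]
ee_rot: [[0.275, -0.961, 0.002], [-0.961, -0.275, 0.001], [-0.0, -0.002, -1.0]]
wrist_force: [0.7, 0.5, 0.8]
gripper_width: 0.443
gripper_force: 30.0
```

```bash
python3 -c "
from h import *
to(*DRIVE,.042)"
```

```text
t 24.3 tcp [0.5632 0.1448 0.0415] xang -74.05 F [0.7 0.5 0.8] w 38.5 gf 30.0 shift cm [-0.34 -0.06 -0.05] turn -0.25
```

{"op": "step_arm", "data": {"targets": "0 0 -0.2 0;0 0 -0.5 0;0 0 -0.9 0;0 0 -1.3 0;0 0 -1.5 0;0 0 -1.5 0;0 0 -1.3 0;0 0 -1 0;0 0 -0.5 0;0 0 -0.2 0;0 0 0 0"}}

```text
time_s: 25.22
tcp_pos: [0.5621, 0.1443, 0.1302]
ee_rot: [[0.274, -0.962, -0.0], [-0.962, -0.274, 0.0], [-0.0, 0.0, -1.0]]
wrist_force: [0.2, -0.5, -3.1]
gripper_width: 0.446
gripper_force: 30.0
```

```bash
python3 -c "
from h import *
to(*SG,-.0165)"
```

```text
t 25.22 tcp [0.5621 0.1443 0.1302] xang -74.08 F [ 0.2 -0.5 -3.1] w 38.8 gf 30.0 shift cm [44.23  9.83 14.66] turn -0.28
```

{"op": "step_arm", "data": {"targets": "1 0.2 0 0;2 0.5 0 0;3.2 0.7 0 0;3.8 0.9 0 0;3.8 0.9 0 0;3.8 0.9 0 0;3.8 0.9 0 0;3.8 0.9 0 0;3.8 0.9 0 0;3.8 0.9 0 0;3.8 0.7 0 0;3.2 0.5 0 0"}}

```text
time_s: 26.22
tcp_pos: [0.5846, -0.2658, 0.1288]
ee_rot: [[0.273, -0.962, -0.003], [-0.962, -0.273, 0.0], [-0.001, 0.002, -1.0]]
wrist_force: [0.7, 0.2, -2.3]
gripper_width: 0.444
gripper_force: 30.0
```

{"op": "step_arm", "data": {"targets": "2.2 0.3 0 0;1.4 0.3 0 0;0.6 0 0.6 0;0 0 1.2 0;0 0 1.8 0;0 0 2 0;0 0 2 0;0 0 1.8 0;0 0 1.4 0;0 0 1 0;0 0 0.6 0;0 0 0.3 0"}}

```text
time_s: 27.22
tcp_pos: [0.5913, -0.3036, 0.0017]
ee_rot: [[0.276, -0.961, -0.002], [-0.961, -0.276, 0.001], [-0.001, 0.002, -1.0]]
wrist_force: [-0.1, -0.6, -2.4]
gripper_width: 0.447
gripper_force: 30.0
```

{"op": "step_arm", "data": {"targets": "0 0 0.5 0;0 0 0.5 0;0 0 0.3 0;0 0 0.2 0;0 0 0.1 0;0 0 0.05 0;0 0 0 0"}}

```text
time_s: 27.8
tcp_pos: [0.592, -0.3049, -0.0133]
ee_rot: [[0.274, -0.962, 0.0], [-0.962, -0.274, -0.0], [0.0, -0.0, -1.0]]
wrist_force: [-0.7, -0.7, -2.4]
gripper_width: 0.449
gripper_force: 30.0
```

{"op": "step_arm", "data": {"targets": "0 0 0.1 0;0 0 0.1 0;0 0 0.05 0;0 0 0.05 0;0 0 0 0;0 0 0 0"}}

```text
time_s: 28.3
tcp_pos: [0.5918, -0.3048, -0.0164]
ee_rot: [[0.274, -0.962, -0.0], [-0.962, -0.274, -0.0], [0.0, 0.0, -1.0]]
wrist_force: [0.2, 0.2, -1.5]
gripper_width: 0.445
gripper_force: 30.0
```

{"op": "step_arm", "data": {"targets": "0 0 0.05 0;0 0 0.05 0;0 0 0.05 0;0 0 0 0"}}

```text
time_s: 28.63
tcp_pos: [0.592, -0.3049, -0.0165]
ee_rot: [[0.275, -0.961, 0.0], [-0.961, -0.275, -0.0], [0.001, -0.0, -1.0]]
wrist_force: [-2.3, 1.3, 5.2]
gripper_width: 0.442
gripper_force: 30.0
```

{"op": "step_arm", "data": {"targets": "0 0 0 0;0 0 0 0;0 0 0 0;0 0 0 0;0 0 -0.3 0;0 0 -1 0;0 0 -2 0;0 0 -3 0;0 0 -3 0;0 0 -3 0;0 0 -3 0;0 0 -1.5 0", "claw": 6.4}}

```text
time_s: 29.63
tcp_pos: [0.5938, -0.3058, 0.1561]
ee_rot: [[0.275, -0.961, 0.008], [-0.961, -0.275, -0.003], [0.005, -0.006, -1.0]]
wrist_force: [1.0, 0.1, 0.2]
gripper_width: 0.734
gripper_force: 0.0
```

```bash
python3 -c "
from h import *
to(*DRIVEN,.045)"
```

```text
t 29.63 tcp [ 0.5938 -0.3058  0.1561] xang -74.03 F [1.  0.1 0.2] w 63.8 gf 0.0 shift cm [-36.56  -9.48  10.97] turn -0.23
```

{"op": "step_arm", "data": {"targets": "-1.9 -0.5 0 0;-3.5 -0.9 0 0;-3.8 -1 0 0;-3.8 -1 0 0;-3.8 -1 0 0;-3.8 -1 0 0;-3.8 -1 0 0;-3.8 -1 0 0;-3.8 -1 0 0;-2.8 -0.8 0 0;-1.6 -0.5 0 0;0 0 0 0"}}

```text
time_s: 30.63
tcp_pos: [0.5856, 0.0752, 0.1511]
ee_rot: [[0.279, -0.96, 0.002], [-0.96, -0.279, 0.001], [-0.0, -0.002, -1.0]]
wrist_force: [0.4, 0.3, 0.0]
gripper_width: 0.737
gripper_force: 0.0
```

{"op": "step_arm", "data": {"targets": "0 0 0.8 0;0 0 1.5 0;0 0 1.8 0;0 0 1.8 0;0 0 1.5 0;0 0 1 0;0 0 0.6 0;0 0 0 0;0 0 0 0"}}

```text
time_s: 31.38
tcp_pos: [0.5856, 0.0714, 0.0604]
ee_rot: [[0.274, -0.962, 0.001], [-0.962, -0.274, -0.0], [0.0, -0.0, -1.0]]
wrist_force: [0.5, -0.9, -0.5]
gripper_width: 0.74
gripper_force: 0.0
```

```bash
python3 -c "
from h import *
to(*DRIVEN,.045)"
```

```text
t 31.38 tcp [0.5856 0.0714 0.0604] xang -74.1 F [ 0.5 -0.9 -0.5] w 64.4 gf 0.0 shift cm [-0.01  0.04  1.54] turn -0.3
```

Right on axis. I'll go down the last 1.5 cm, close and lift.

{"op": "step_arm", "data": {"targets": "0 0 0.5 0;0 0 0.5 0;0 0 0.3 0;0 0 0.2 0;0 0 0 0;0 0 0 0"}}

```text
time_s: 31.88
tcp_pos: [0.5852, 0.0719, 0.045]
ee_rot: [[0.275, -0.962, -0.0], [-0.962, -0.275, -0.0], [0.0, 0.0, -1.0]]
wrist_force: [-0.3, 0.6, 0.1]
gripper_width: 0.736
gripper_force: 0.0
```

{"op": "step_arm", "data": {"targets": "0 0 0 0;0 0 0 0;0 0 0 0;0 0 0 0;0 0 0 0;0 0 0 0;0 0 0 0", "claw": 3.2}}

```text
time_s: 32.47
tcp_pos: [0.5864, 0.0723, 0.0455]
ee_rot: [[0.275, -0.961, 0.003], [-0.961, -0.275, 0.001], [0.0, -0.003, -1.0]]
wrist_force: [2.3, 1.1, 0.2]
gripper_width: 0.454
gripper_force: 30.0
```

{"op": "step_arm", "data": {"targets": "0 0 -0.2 0;0 0 -0.4 0;0 0 -0.8 0;0 0 -1.2 0;0 0 -1.4 0;0 0 -1.5 0;0 0 -1.4 0;0 0 -1 0;0 0 -0.5 0;0 0 -0.2 0;0 0 0 0;0 0 0 0"}}

```text
time_s: 33.47
tcp_pos: [0.5842, 0.0716, 0.1301]
ee_rot: [[0.274, -0.962, -0.002], [-0.962, -0.274, -0.0], [-0.0, 0.002, -1.0]]
wrist_force: [0.1, 0.4, -5.5]
gripper_width: 0.455
gripper_force: 30.0
```

```bash
python3 -c "
from h import *
to(*DRIVE,.045)"
```

```text
t 33.47 tcp [0.5842 0.0716 0.1301] xang -74.09 F [ 0.1  0.4 -5.5] w 39.6 gf 30.0 shift cm [-7.94 -0.07  8.51] turn -0.29
```

{"op": "step_arm", "data": {"targets": "-0.6 0 0 0;-1.2 0 0 0;-1.6 0 0 0;-1.6 0 0 0;-1.4 0 0 0;-1 0 0 0;-0.6 0 0 0;0 0 0 0;0 0 0 0;0 0 0 0"}}

```text
time_s: 34.3
tcp_pos: [0.5633, 0.1484, 0.131]
ee_rot: [[0.274, -0.962, -0.0], [-0.962, -0.274, -0.0], [0.0, 0.0, -1.0]]
wrist_force: [0.1, -1.1, -5.3]
gripper_width: 0.455
gripper_force: 30.0
```

```bash
python3 -c "
from h import *
to(*DRIVE,.045)"
```

```text
t 34.3 tcp [0.5633 0.1484 0.131 ] xang -74.09 F [ 0.1 -1.1 -5.3] w 39.5 gf 30.0 shift cm [0.01 0.04 8.6 ] turn -0.29
```

{"op": "step_arm", "data": {"targets": "0 0.03 0.4 0;0 0 0.6 0;0 0 0.8 0;0 0 0.9 0;0 0 0.9 0;0 0 0.8 0;0 0 0.6 0;0 0 0 0;0 0 0 0"}}

```text
time_s: 35.05
tcp_pos: [0.5629, 0.1486, 0.0806]
ee_rot: [[0.275, -0.962, -0.001], [-0.962, -0.275, -0.001], [0.0, 0.001, -1.0]]
wrist_force: [-0.0, 0.1, -5.0]
gripper_width: 0.456
gripper_force: 30.0
```

No contact and the shaft is through the bore. Continuing.

{"op": "step_arm", "data": {"targets": "0 0 0.6 0;0 0 0.8 0;0 0 0.7 0;0 0 0.5 0;0 0 0.3 0;0 0 0.2 0;0 0 0.1 0;0 0 0.1 0;0 0 0 0"}}

```text
time_s: 35.8
tcp_pos: [0.5631, 0.1488, 0.0481]
ee_rot: [[0.275, -0.962, 0.0], [-0.962, -0.275, 0.0], [-0.0, -0.0, -1.0]]
wrist_force: [-0.1, -0.2, -4.4]
gripper_width: 0.455
gripper_force: 30.0
```

{"op": "step_arm", "data": {"targets": "0 0 0.1 0;0 0 0.1 0;0 0 0.05 0;0 0 0.05 0;0 0 0 0"}}

```text
time_s: 36.22
tcp_pos: [0.563, 0.1487, 0.0455]
ee_rot: [[0.275, -0.962, 0.0], [-0.962, -0.275, -0.0], [0.0, -0.0, -1.0]]
wrist_force: [-0.1, 0.5, -2.1]
gripper_width: 0.456
gripper_force: 30.0
```

{"op": "step_arm", "data": {"targets": "0 0 0.05 0;0 0 0.05 0;0 0 0.05 0;0 0 0 0"}}

```text
time_s: 36.55
tcp_pos: [0.5631, 0.1487, 0.0453]
ee_rot: [[0.275, -0.961, 0.001], [-0.961, -0.275, -0.0], [0.0, -0.001, -1.0]]
wrist_force: [-4.3, -1.9, 5.8]
gripper_width: 0.457
gripper_force: 30.0
```

{"op": "step_arm", "data": {"targets": "0 0 0 0;0 0 0 0;0 0 0 0;0 0 0 0;0 0 -0.3 0;0 0 -1 0;0 0 -1.8 0;0 0 -2.2 0;0 0 -2.2 0;0 0 -1.8 0;0 0 -1.2 0;0 0 0 0", "claw": 6.4}}

```text
time_s: 37.55
tcp_pos: [0.5652, 0.1496, 0.1528]
ee_rot: [[0.275, -0.961, 0.007], [-0.961, -0.275, 0.003], [-0.001, -0.008, -1.0]]
wrist_force: [0.0, -0.4, -0.2]
gripper_width: 0.736
gripper_force: 0.0
```

{"op": "step_arm", "data": {"targets": "2 0.5 0 0;3.5 0.8 0 0;4 0.9 0 0;4 0.9 0 0;4 0.9 0 0;4 0.9 0 0;4 0.9 0 0;4 0.9 0 0;4 0.9 0 0;4 0.9 0 0;3.5 0.8 0 0;2 0.4 0 0"}}

```text
time_s: 38.55
tcp_pos: [0.5868, -0.2951, 0.1475]
ee_rot: [[0.271, -0.962, -0.001], [-0.962, -0.271, -0.0], [-0.0, 0.001, -1.0]]
wrist_force: [0.3, 0.1, -1.2]
gripper_width: 0.738
gripper_force: 0.0
```

```bash
python3 -c "
from h import *
to(.592,-.305,-.0165)
t=cap('top');cv2.imwrite('pics/t4.png',t['frame'])
print(proj(t,(*DRIVE,.106)),proj(t,(.5911,-.3016,.03)))"
```

```text
t 38.55 tcp [ 0.5868 -0.2951  0.1475] xang -74.25 F [ 0.3  0.1 -1.2] w 64.2 gf 0.0 shift cm [ 1.1  -0.25 16.4 ] turn -0.45
[262.65819597 241.30176934] [507.86204871 234.15673664]
```

{"op": "step_arm", "data": {"targets": "0.8 -0.1 0 0;0 0 1.2 0;0 0 2.2 0;0 0 2.5 0;0 0 2.5 0;0 0 2 0;0 0 1.2 0;0 0 0.6 0;0 0 0 0;0 0 0 0"}}

```text
time_s: 39.43
tcp_pos: [0.5917, -0.2988, 0.0273]
ee_rot: [[0.275, -0.961, 0.001], [-0.961, -0.275, -0.001], [0.001, -0.001, -1.0]]
wrist_force: [-0.8, 0.3, 0.9]
gripper_width: 0.741
gripper_force: 0.0
```

```bash
python3 -c "
from h import *
to(.5915,-.303,-.0165)"
```

```text
t 39.43 tcp [ 0.5917 -0.2988  0.0273] xang -74.02 F [-0.8  0.3  0.9] w 64.5 gf 0.0 shift cm [0.39 0.14 4.38] turn -0.22
```

{"op": "step_arm", "data": {"targets": "0.25 0.1 0.6 0;0 0 1 0;0 0 1 0;0 0 0.8 0;0 0 0.5 0;0 0 0.3 0;0 0 0.1 0;0 0 0 0"}}

```text
time_s: 40.1
tcp_pos: [0.5906, -0.3015, -0.0168]
ee_rot: [[0.275, -0.962, -0.0], [-0.962, -0.275, -0.0], [-0.0, 0.0, -1.0]]
wrist_force: [0.1, -0.7, 0.4]
gripper_width: 0.739
gripper_force: 0.0
```

{"op": "step_arm", "data": {"targets": "0 0 0 0;0 0 0 0;0 0 0 0;0 0 0 0;0 0 0 0;0 0 0 0;0 0 0 0", "claw": 3.2}}

```text
time_s: 40.68
tcp_pos: [0.5909, -0.3015, -0.0161]
ee_rot: [[0.275, -0.962, 0.001], [-0.962, -0.275, -0.0], [0.0, -0.0, -1.0]]
wrist_force: [-0.9, -0.5, 0.6]
gripper_width: 0.446
gripper_force: 30.0
```

{"op": "step_arm", "data": {"targets": "0 0 -0.3 0;0 0 -0.8 0;0 0 -1.6 0;0 0 -2.2 0;0 0 -2.2 0;0 0 -2.2 0;0 0 -2.2 0;0 0 -1.8 0;0 0 -1.2 0;0 0 -0.5 0;0 0 0 0;0 0 0 0"}}

```text
time_s: 41.68
tcp_pos: [0.5899, -0.3012, 0.1328]
ee_rot: [[0.274, -0.962, -0.001], [-0.962, -0.274, 0.001], [-0.001, 0.001, -1.0]]
wrist_force: [-0.1, 0.2, -3.0]
gripper_width: 0.444
gripper_force: 30.0
```

```bash
python3 -c "
from h import *
to(*DRIVEN,.042)
print(sense()['tcp_pos']-[.5911,-.3016,0])"
```

```text
t 41.68 tcp [ 0.5899 -0.3012  0.1328] xang -74.09 F [-0.1  0.2 -3. ] w 38.6 gf 30.0 shift cm [-35.95  -9.77   9.12] turn -0.29
[-0.00119957  0.00044677  0.13280398]
```

{"op": "step_arm", "data": {"targets": "-1 -0.3 0 0;-2 -0.5 0 0;-3 -0.8 0 0;-3.6 -1 0 0;-3.6 -1 0 0;-3.6 -1 0 0;-3.6 -1 0 0;-3.6 -1 0 0;-3.6 -1 0 0;-3.4 -1 0 0;-2.6 -0.7 0 0;-1.4 -0.3 0 0"}}

```text
time_s: 42.68
tcp_pos: [0.5858, 0.0649, 0.1323]
ee_rot: [[0.278, -0.961, -0.002], [-0.961, -0.278, -0.0], [-0.0, 0.002, -1.0]]
wrist_force: [0.9, -0.4, -1.3]
gripper_width: 0.445
gripper_force: 30.0
```

{"op": "step_arm", "data": {"targets": "-0.6 -0.1 0 0;0 0 0 0;0 0 0 0;0 0 0 0"}}

```text
time_s: 43.02
tcp_pos: [0.5858, 0.0661, 0.1332]
ee_rot: [[0.273, -0.962, -0.001], [-0.962, -0.273, -0.001], [0.0, 0.001, -1.0]]
wrist_force: [-0.9, -0.3, -3.1]
gripper_width: 0.444
gripper_force: 30.0
```

```bash
python3 -c "
from h import *
to(*DRIVEN,.042)"
```

```text
t 43.02 tcp [0.5858 0.0661 0.1332] xang -74.16 F [-0.9 -0.3 -3.1] w 38.6 gf 30.0 shift cm [-0.53 -0.09  9.12] turn -0.36
```

{"op": "step_arm", "data": {"targets": "-0.3 -0.05 0 0;-0.23 0 0.2 0;0 0 0.5 0;0 0 0.8 0;0 0 0.9 0;0 0 0.9 0;0 0 0.8 0;0 0 0.6 0;0 0 0.3 0;0 0 0 0;0 0 0 0"}}

```text
time_s: 43.93
tcp_pos: [0.5851, 0.0727, 0.0834]
ee_rot: [[0.275, -0.962, -0.001], [-0.962, -0.275, -0.0], [0.0, 0.001, -1.0]]
wrist_force: [0.2, -0.4, -3.7]
gripper_width: 0.443
gripper_force: 30.0
```

{"op": "step_arm", "data": {"targets": "0 0 0.4 0;0 0 0.7 0;0 0 0.8 0;0 0 0.7 0;0 0 0.5 0;0 0 0.3 0;0 0 0.2 0;0 0 0.1 0;0 0 0 0"}}

```text
time_s: 44.68
tcp_pos: [0.585, 0.0726, 0.0463]
ee_rot: [[0.274, -0.962, -0.001], [-0.962, -0.274, -0.0], [-0.0, 0.001, -1.0]]
wrist_force: [-0.0, -0.5, -3.8]
gripper_width: 0.45
gripper_force: 30.0
```

```bash
python3 -c "
from h import *
to(*DRIVEN,.0415)"
```

```text
t 44.68 tcp [0.585  0.0726 0.0463] xang -74.07 F [-0.  -0.5 -3.8] w 39.1 gf 30.0 shift cm [0.12 0.02 0.48] turn -0.27
```

{"op": "step_arm", "data": {"targets": "0.1 0 0.2 0;0 0 0.1 0;0 0 0.1 0;0 0 0.05 0;0 0 0.05 0;0 0 0 0;0 0 0 0"}}

```text
time_s: 45.27
tcp_pos: [0.5853, 0.0717, 0.0418]
ee_rot: [[0.275, -0.962, -0.0], [-0.962, -0.275, -0.0], [0.0, 0.0, -1.0]]
wrist_force: [-2.3, 0.4, 0.4]
gripper_width: 0.448
gripper_force: 30.0
```

{"op": "step_arm", "data": {"targets": "0 0 0.05 0;0 0 0.05 0;0 0 0 0"}}

```text
time_s: 45.52
tcp_pos: [0.5853, 0.0717, 0.0418]
ee_rot: [[0.275, -0.961, 0.0], [-0.961, -0.275, -0.0], [0.0, 0.0, -1.0]]
wrist_force: [-3.4, -0.4, 4.9]
gripper_width: 0.442
gripper_force: 30.0
```

{"op": "step_arm", "data": {"targets": "0 0 0 0;0 0 0 0;0 0 0 0;0 0 0 0;0 0 -0.3 0;0 0 -1 0;0 0 -1.8 0;0 0 -2.2 0;0 0 -2.2 0;0 0 -1.8 0;0 0 -1.2 0;0 0 -0.4 0", "claw": 6.4}}

```text
time_s: 46.52
tcp_pos: [0.5872, 0.0721, 0.1532]
ee_rot: [[0.275, -0.961, 0.006], [-0.961, -0.275, 0.002], [0.0, -0.006, -1.0]]
wrist_force: [0.5, -0.5, 0.8]
gripper_width: 0.733
gripper_force: 0.0
```

{"op": "step_arm", "data": {"targets": "1.5 0.5 0 0;2.5 0.8 0 0;3.2 1.1 0 0;3.4 1.2 0 0;3.4 1.2 0 0;3.4 1.2 0 0;3.4 1.2 0 0;3.2 1.1 0 0;2.5 0.8 0 0;1.5 0.6 0 0;1.2 0.3 0 0;0.4 0 1 0"}}

```text
time_s: 47.52
tcp_pos: [0.5717, -0.2425, 0.141]
ee_rot: [[0.273, -0.962, 0.004], [-0.962, -0.273, -0.002], [0.003, -0.003, -1.0]]
wrist_force: [1.0, -0.0, 0.0]
gripper_width: 0.737
gripper_force: 0.0
```

{"op": "step_arm", "data": {"targets": "0 0 2 0;0 0 2.5 0;0 0 2.5 0;0 0 2.5 0;0 0 2 0;0 0 1.2 0;0 0 0.6 0;0 0 0 0;0 0 0 0"}}

```text
time_s: 48.27
tcp_pos: [0.5709, -0.2399, 0.0065]
ee_rot: [[0.276, -0.961, -0.0], [-0.961, -0.276, -0.0], [0.0, 0.0, -1.0]]
wrist_force: [-0.5, 0.1, 0.4]
gripper_width: 0.737
gripper_force: 0.0
```

```bash
python3 -c "
from h import *
to(.5697,-.2415,-.0285)"
```

```text
t 48.27 tcp [ 0.5709 -0.2399  0.0065] xang -74.0 F [-0.5  0.1  0.4] w 64.1 gf 0.0 shift cm [0.12 0.16 3.51] turn -0.2
```

{"op": "step_arm", "data": {"targets": "0.1 0.15 0.8 0;0 0 1 0;0 0 0.8 0;0 0 0.5 0;0 0 0.3 0;0 0 0.1 0;0 0 0 0"}}

```text
time_s: 48.85
tcp_pos: [0.5693, -0.2418, -0.0288]
ee_rot: [[0.274, -0.962, -0.0], [-0.962, -0.274, 0.0], [-0.0, 0.0, -1.0]]
wrist_force: [0.5, -0.4, -0.2]
gripper_width: 0.731
gripper_force: 0.0
```

{"op": "step_arm", "data": {"targets": "0 0 0 0;0 0 0 0;0 0 0 0;0 0 0 0;0 0 0 0;0 0 0 0;0 0 0 0", "claw": 3.2}}

```text
time_s: 49.43
tcp_pos: [0.5696, -0.2418, -0.0282]
ee_rot: [[0.275, -0.962, 0.0], [-0.962, -0.275, -0.0], [0.0, -0.0, -1.0]]
wrist_force: [0.1, -0.5, 0.9]
gripper_width: 0.443
gripper_force: 30.0
```

{"op": "step_arm", "data": {"targets": "0 0 -0.3 0;0 0 -0.8 0;0 0 -1.6 0;0 0 -2.4 0;0 0 -2.4 0;0 0 -2.4 0;0 0 -2.4 0;0 0 -2 0;0 0 -1.5 0;0 0 -0.7 0;0 0 0 0;0 0 0 0"}}

```text
time_s: 50.43
tcp_pos: [0.5689, -0.2415, 0.1362]
ee_rot: [[0.274, -0.962, -0.0], [-0.962, -0.274, 0.001], [-0.001, 0.0, -1.0]]
wrist_force: [0.1, -0.8, -1.7]
gripper_width: 0.444
gripper_force: 30.0
```

```bash
python3 -c "
from h import *
to(*DRIVEN,.060)"
```

```text
t 50.43 tcp [ 0.5689 -0.2415  0.1362] xang -74.08 F [ 0.1 -0.8 -1.7] w 38.7 gf 30.0 shift cm [-29.63 -10.15   7.64] turn -0.28
```

{"op": "step_arm", "data": {"targets": "-1 -0.4 0 0;-2 -0.7 0 0;-2.8 -1 0 0;-3.2 -1.1 0 0;-3.2 -1.1 0 0;-3.2 -1.1 0 0;-3.2 -1.1 0 0;-3.2 -1.1 0 0;-3 -1 0 0;-2.4 -0.8 0 0;-1.6 -0.5 0 0;-0.8 -0.2 0 0"}}

```text
time_s: 51.43
tcp_pos: [0.5843, 0.0732, 0.1349]
ee_rot: [[0.277, -0.961, -0.003], [-0.961, -0.277, -0.001], [-0.0, 0.003, -1.0]]
wrist_force: [0.3, 1.1, -1.8]
gripper_width: 0.442
gripper_force: 30.0
```

{"op": "step_arm", "data": {"targets": "0 0 0 0;0 0 0 0;0 0 0 0"}}

```text
time_s: 51.68
tcp_pos: [0.5848, 0.0697, 0.136]
ee_rot: [[0.274, -0.962, -0.001], [-0.962, -0.274, -0.001], [0.0, 0.001, -1.0]]
wrist_force: [0.3, 0.1, -2.1]
gripper_width: 0.448
gripper_force: 30.0
```

```bash
python3 -c "
from h import *
to(*DRIVEN,.060)"
```

```text
t 51.68 tcp [0.5848 0.0697 0.136 ] xang -74.12 F [ 0.3  0.1 -2.1] w 38.9 gf 30.0 shift cm [-0.16 -0.1   7.6 ] turn -0.32
```

{"op": "step_arm", "data": {"targets": "-0.16 -0.08 0.4 0;0 0 0.8 0;0 0 1 0;0 0 1 0;0 0 1 0;0 0 0.8 0;0 0 0.5 0;0 0 0.3 0;0 0 0 0"}}

```text
time_s: 52.43
tcp_pos: [0.5857, 0.0723, 0.0777]
ee_rot: [[0.275, -0.962, -0.0], [-0.962, -0.275, -0.0], [0.0, 0.0, -1.0]]
wrist_force: [1.9, -0.2, -1.6]
gripper_width: 0.449
gripper_force: 30.0
```

{"op": "step_arm", "data": {"targets": "0 0 0.4 0;0 0 0.4 0;0 0 0.3 0;0 0 0.2 0;0 0 0.1 0;0 0 0.1 0;0 0 0 0"}}

```text
time_s: 53.02
tcp_pos: [0.5858, 0.0724, 0.0635]
ee_rot: [[0.275, -0.962, 0.0], [-0.962, -0.275, 0.0], [0.0, -0.0, -1.0]]
wrist_force: [1.4, -0.4, -2.1]
gripper_width: 0.443
gripper_force: 30.0
```

```bash
python3 -c "
from h import *
to(*DRIVEN,.0595)"
```

```text
t 53.02 tcp [0.5858 0.0724 0.0635] xang -74.07 F [ 1.4 -0.4 -2.1] w 38.5 gf 30.0 shift cm [0.08 0.08 0.4 ] turn -0.27
```

{"op": "step_arm", "data": {"targets": "0.05 0.08 0.1 0;0 0 0.1 0;0 0 0.1 0;0 0 0.05 0;0 0 0.05 0;0 0 0 0"}}

```text
time_s: 53.52
tcp_pos: [0.5857, 0.072, 0.0599]
ee_rot: [[0.275, -0.962, 0.002], [-0.962, -0.275, 0.001], [-0.0, -0.002, -1.0]]
wrist_force: [2.3, 1.6, -0.0]
gripper_width: 0.449
gripper_force: 30.0
```

{"op": "step_arm", "data": {"targets": "0 0 0.05 0;0 0 0.05 0;0 0 0 0"}}

```text
time_s: 53.77
tcp_pos: [0.5858, 0.072, 0.0597]
ee_rot: [[0.275, -0.961, 0.002], [-0.961, -0.275, 0.0], [0.0, -0.002, -1.0]]
wrist_force: [1.5, 1.0, 4.2]
gripper_width: 0.447
gripper_force: 30.0
```

{"op": "step_arm", "data": {"targets": "0 0 0 0;0 0 0 0;0 0 0 0;0 0 0 0;0 0 -0.3 0;0 0 -1 0;0 0 -1.8 0;0 0 -2.2 0;0 0 -2 0;0 0 -1.5 0;0 0 -0.7 0;0 0 0 0", "claw": 6.4}}

```text
time_s: 54.77
tcp_pos: [0.586, 0.072, 0.156]
ee_rot: [[0.275, -0.962, 0.004], [-0.962, -0.275, 0.001], [-0.0, -0.004, -1.0]]
wrist_force: [-0.6, 0.6, 0.1]
gripper_width: 0.734
gripper_force: 0.0
```

{"op": "step_arm", "data": {"targets": "1 0.5 0 0;1.8 1 0 0;2.4 1.3 0 0;2.6 1.4 0 0;2.6 1.4 0 0;2.6 1.4 0 0;2.4 1.3 0 0;1.8 1 0 0;1.2 0.7 0 0;0.7 0.3 0.6 0;0 0 1.5 0;0 0 2.2 0"}}

```text
time_s: 55.77
tcp_pos: [0.5393, -0.1408, 0.1109]
ee_rot: [[0.274, -0.962, 0.003], [-0.962, -0.274, -0.0], [0.001, -0.003, -1.0]]
wrist_force: [0.3, 0.6, -1.2]
gripper_width: 0.735
gripper_force: 0.0
```

{"op": "step_arm", "data": {"targets": "0 0 2.4 0;0 0 2.4 0;0 0 1.8 0;0 0 1 0;0 0 0.4 0;0 0 0 0;0 0 0 0", "claw": 4.6}}

```text
time_s: 56.35
tcp_pos: [0.5391, -0.1402, 0.0311]
ee_rot: [[0.275, -0.961, 0.001], [-0.961, -0.275, -0.0], [0.001, -0.001, -1.0]]
wrist_force: [-0.0, -0.1, 1.0]
gripper_width: 0.531
gripper_force: 0.0
```

```bash
python3 -c "
from h import *
to(.5393,-.1402,-.0168)"
```

```text
t 56.35 tcp [ 0.5391 -0.1402  0.0311] xang -74.03 F [-0.  -0.1  1. ] w 46.2 gf 0.0 shift cm [ 0.   -0.02  4.79] turn -0.23
```

{"op": "step_arm", "data": {"targets": "0 0 0.6 0;0 0 1 0;0 0 1 0;0 0 0.9 0;0 0 0.7 0;0 0 0.4 0;0 0 0.15 0;0 0 0 0"}}

```text
time_s: 57.02
tcp_pos: [0.5381, -0.1403, -0.0175]
ee_rot: [[0.275, -0.962, -0.001], [-0.962, -0.275, -0.0], [-0.0, 0.001, -1.0]]
wrist_force: [0.2, -0.6, -0.1]
gripper_width: 0.53
gripper_force: 0.0
```

{"op": "step_arm", "data": {"targets": "0 0 0 0;0 0 0 0;0 0 0 0;0 0 0 0;0 0 0 0;0 0 0 0;0 0 0 0;0 0 0 0;0 0 0 0", "claw": 0.4}}

```text
time_s: 57.77
tcp_pos: [0.5387, -0.1403, -0.0167]
ee_rot: [[0.275, -0.962, 0.001], [-0.962, -0.275, -0.0], [0.0, -0.001, -1.0]]
wrist_force: [0.3, -0.2, 1.1]
gripper_width: 0.162
gripper_force: 30.0
```

{"op": "step_arm", "data": {"targets": "0 0 -0.3 0;0 0 -0.8 0;0 0 -1.6 0;0 0 -2.4 0;0 0 -2.6 0;0 0 -2.6 0;0 0 -2.4 0;0 0 -2 0;0 0 -1.4 0;0 0 -0.7 0;0 0 0 0;0 0 0 0"}}

```text
time_s: 58.77
tcp_pos: [0.5376, -0.1401, 0.1506]
ee_rot: [[0.274, -0.962, -0.001], [-0.962, -0.274, 0.001], [-0.001, 0.001, -1.0]]
wrist_force: [-0.2, 0.1, -2.5]
gripper_width: 0.16
gripper_force: 30.0
```

```bash
python3 -c "
from h import *
to(*MID,.0892)"
```

```text
t 58.77 tcp [ 0.5376 -0.1401  0.1506] xang -74.09 F [-0.2  0.1 -2.5] w 13.9 gf 30.0 shift cm [-23.03 -10.36   6.15] turn -0.29
```

{"op": "step_arm", "data": {"targets": "-0.8 -0.4 0 0;-1.6 -0.7 0 0;-2.2 -1 0 0;-2.5 -1.1 0 0;-2.5 -1.1 0 0;-2.5 -1.1 0 0;-2.5 -1.1 0 0;-2.5 -1.1 0 0;-2.2 -1 0 0;-1.8 -0.9 0 0;-1.2 -0.2 0 0;-0.7 -0.2 0 0"}}

```text
time_s: 59.77
tcp_pos: [0.5694, 0.1096, 0.1496]
ee_rot: [[0.276, -0.961, -0.003], [-0.961, -0.276, -0.001], [0.0, 0.003, -1.0]]
wrist_force: [-0.4, -0.4, -1.4]
gripper_width: 0.156
gripper_force: 30.0
```

{"op": "step_arm", "data": {"targets": "0 0 0 0;0 0 0 0;0 0 0 0;0 0 0 0"}}

```text
time_s: 60.1
tcp_pos: [0.5702, 0.107, 0.151]
ee_rot: [[0.273, -0.962, -0.0], [-0.962, -0.273, -0.0], [0.0, 0.0, -1.0]]
wrist_force: [-0.7, 0.2, -0.6]
gripper_width: 0.158
gripper_force: 30.0
```

```bash
python3 -c "
from h import *
to(.5742,.1095,.0892)"
```

```text
t 60.1 tcp [0.5702 0.107  0.151 ] xang -74.15 F [-0.7  0.2 -0.6] w 13.7 gf 30.0 shift cm [-0.13 -0.45  6.18] turn -0.35
```

{"op": "step_arm", "data": {"targets": "-0.13 -0.25 0 0;0 -0.2 0.2 0;0 0 0.5 0;0 0 0.7 0;0 0 0.7 0;0 0 0.5 0;0 0 0.3 0;0 0 0 0;0 0 0 0;0 0 0 0"}}

```text
time_s: 60.93
tcp_pos: [0.5746, 0.1107, 0.1223]
ee_rot: [[0.275, -0.962, 0.001], [-0.962, -0.275, 0.0], [0.0, -0.001, -1.0]]
wrist_force: [0.0, 0.9, -1.7]
gripper_width: 0.159
gripper_force: 30.0
```

```bash
python3 -c "
from h import *
to(.5742,.1095,.0892)"
```

```text
t 60.93 tcp [0.5746 0.1107 0.1223] xang -74.06 F [ 0.   0.9 -1.7] w 13.9 gf 30.0 shift cm [0.1  0.08 3.31] turn -0.26
```

{"op": "step_arm", "data": {"targets": "0.1 0.06 0 0;0 0 0.3 0;0 0 0.4 0;0 0 0.4 0;0 0 0.4 0;0 0 0.3 0;0 0 0.2 0;0 0 0 0;0 0 0 0"}}

```text
time_s: 61.68
tcp_pos: [0.5741, 0.1094, 0.1019]
ee_rot: [[0.275, -0.962, -0.0], [-0.962, -0.275, -0.0], [0.0, 0.0, -1.0]]
wrist_force: [0.0, -1.0, -1.3]
gripper_width: 0.16
gripper_force: 30.0
```

```bash
python3 -c "
from h import *
to(.5742,.1095,.0892)"
```

```text
t 61.68 tcp [0.5741 0.1094 0.1019] xang -74.07 F [ 0.  -1.  -1.3] w 13.9 gf 30.0 shift cm [-0.01 -0.02  1.27] turn -0.27
```

{"op": "step_arm", "data": {"targets": "0 0 0.3 0;0 0 0.3 0;0 0 0.2 0;0 0 0.2 0;0 0 0.1 0;0 0 0.05 0;0 0 0 0;0 0 0 0"}}

```text
time_s: 62.35
tcp_pos: [0.5741, 0.1095, 0.0906]
ee_rot: [[0.275, -0.962, 0.0], [-0.962, -0.275, 0.0], [0.0, -0.0, -1.0]]
wrist_force: [0.4, -0.9, -1.3]
gripper_width: 0.163
gripper_force: 30.0
```

{"op": "step_arm", "data": {"targets": "0 0 0.05 0;0 0 0.05 0;0 0 0.05 0;0 0 0 0"}}

```text
time_s: 62.68
tcp_pos: [0.5741, 0.1095, 0.0893]
ee_rot: [[0.275, -0.962, 0.0], [-0.962, -0.275, -0.0], [0.0, -0.0, -1.0]]
wrist_force: [0.1, 0.5, -0.1]
gripper_width: 0.159
gripper_force: 30.0
```

{"op": "step_arm", "data": {"targets": "0 0 0.05 0;0 0 0.05 0;0 0 0 0;0 0 0 0"}}

```text
time_s: 63.02
tcp_pos: [0.5742, 0.1095, 0.0892]
ee_rot: [[0.275, -0.961, 0.001], [-0.961, -0.275, -0.0], [0.0, -0.001, -1.0]]
wrist_force: [-2.6, 0.7, 5.1]
gripper_width: 0.159
gripper_force: 30.0
```

Seated at the original height (0.0892). I'll release, rise, move clear and check with the last picture.

{"op": "step_arm", "data": {"targets": "0 0 0 0;0 0 0 0;0 0 0 0;0 0 0 0;0 0 0 0;0 0 -0.3 0;0 0 -1 0;0 0 -1.8 0;0 0 -2.2 0;0 0 -2.2 0;0 0 -2 0;0 0 -1.5 0", "claw": 5}}

```text
time_s: 64.02
tcp_pos: [0.5749, 0.1096, 0.2013]
ee_rot: [[0.275, -0.961, 0.004], [-0.962, -0.275, 0.001], [0.0, -0.004, -1.0]]
wrist_force: [0.4, 0.2, 0.6]
gripper_width: 0.574
gripper_force: 0.0
```

{"op": "step_arm", "data": {"targets": "1.5 0.4 0 0;2.5 0.7 0 0;3.4 0.8 0 0;3.4 0.8 0 0;3.4 0.8 0 0;3.4 0.8 0 0;3.4 0.8 0 0;2.5 0.6 0 0;1.5 0.4 0 0;0 0 0 0;0 0 0 0"}}

```text
time_s: 64.93
tcp_pos: [0.584, -0.1485, 0.1986]
ee_rot: [[0.273, -0.962, 0.001], [-0.962, -0.273, 0.0], [0.0, -0.001, -1.0]]
wrist_force: [1.0, 0.4, 0.4]
gripper_width: 0.575
gripper_force: 0.0
```

```bash
python3 -c "
from h import *
c=cap('scene');t=cap('top')
a=cv2.resize(c['frame'][180:330,220:340],(400,500),interpolation=2)
b=cv2.resize(t['frame'][185:295,215:355],(390,306),interpolation=2)
b=np.vstack([b,np.zeros((194,390,3),np.uint8)])
cv2.imwrite('pics/fin.png',np.hstack([a,b]))"
```

```text
(no output)
```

View pics/fin.png

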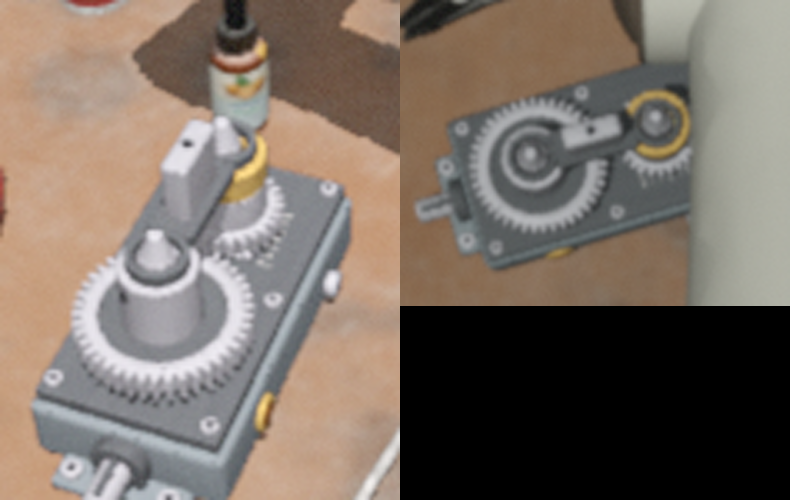

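The picture shows the large gear on the drive shaft at (160,310), the small gear with the brass spacer on the driven shaft at (245,190), and the bridge level over both shaft ends. Handing in.

```bash
python3 -c "
from station import r
print(r.finish_job())"
```

```text
the job is handed in; nothing more can be done
None
```

The job is done and handed in at about 65 s: the large gear is on the drive shaft, the small gear with the brass spacer is on the driven shaft, and the bridge lies level over both shaft ends; the judge's result was not shown.

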